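# Switch the cell feeder over to the other tray

## Task

On the battery-cell feeder, rock the seesaw gate over its pivot by pressing its raised wing down with a fingertip until it rests on its other stop; then push the tab of the magazine's shut-off slide fully to the robot's left with a fingertip, so that all four cells run down that other chute into its tray. Open the slide only after the gate is over, leave the cells to run by themselves without touching them, lift nothing, and leave the other things on the bench where they are.

Things in the scene. Friction and masses are not known exactly. Their poses are not given: they have to be found in the camera images.
- feeder: Battery-cell feeder fixed to the bench: grey base plate 130 x 600 x 8 mm (x, y, z) carrying tray, chute, seesaw gate under an upright magazine, chute, tray in a row along y. Origin on the bench under the middle (the gate's pivot); y along the row to the left tray as the robot sees it, x away from the robot. Bearing plates and shoulders reach 51 mm to x, 45 mm to y, 140 mm high; the gate's tumbler weight (50 mm disc, 190 mm high) sways behind.
- magazine (a point): Middle of the magazine's open top, 227 mm above the bench. The magazine, with an upright sight slot in its near and far end, is 75 mm (feeder x) by 27 mm (y) outside and stands over the gate's middle from 136 mm up.
- tray_left (a point): Middle of the left tray's inner floor, 12 mm above the bench. Black tray, about 95 mm (y) by 82 mm (x) inside, walls up to 57 mm high, at the foot of the left chute.
- tray_right (a point): The same for the right tray.
- gate (a joint): Seesaw gate's angle in rad about feeder x, between stops at -0.2 and +0.2. Positive: left (+y) wing up, cells would run to the right tray; negative: right wing up, cells to the left tray. It starts on either stop; a tumbler weight on its shaft holds it there (a little under 1 N at a wing's end moves it) and tips it over once past level.
- gate_left (a point): Point on the gate's upper face, left wing, 115 mm from the pivot, 15 mm from the wing's end, mid-width: a place to press. The gate is one aluminium trough 260 mm long (y), 71.5 mm wide inside, flanges 10 mm high; pivot 80 mm above the bench, floor 6 mm above the pivot. This point is 109 mm above the bench when up, 63 mm when down.
- gate_right (a point): The same point on the right wing (115 mm from the pivot to feeder -y).
- slide (a joint): Travel (m) of the steel shut-off slide under the magazine: 0 shut (start), 0.028 fully open. It moves along feeder +y (to the left), stays where it is left, and takes some 2 to 3 N.
- tab (a point): Middle of the slide's upright thumb tab, 161 mm above the bench, on the robot's side of the magazine (81 mm from its middle to feeder -x). The tab is 26 mm (x), 4 mm thick (y) and stands from 134 to 175 mm above the bench, with free air beside and below it; its right (-y) face is pushed to the left to open.
- cell1: Cylindrical battery cell, 21 mm diameter, 70 mm long, about 70 g, lying with its axis (own x) along feeder x; number 1 from the bottom of the stack of four in the magazine. Origin at its centre.
- cell2: Cylindrical battery cell, 21 mm diameter, 70 mm long, about 70 g, lying with its axis (own x) along feeder x; number 2 from the bottom of the stack of four in the magazine. Origin at its centre.
- cell3: Cylindrical battery cell, 21 mm diameter, 70 mm long, about 70 g, lying with its axis (own x) along feeder x; number 3 from the bottom of the stack of four in the magazine. Origin at its centre.
- cell4: Cylindrical battery cell, 21 mm diameter, 70 mm long, about 70 g, lying with its axis (own x) along feeder x; number 4 from the bottom of the stack of four in the magazine. Origin at its centre.
- cutters: Bystander: flush cutters lying flat, 155 mm long, 12 mm high. Origin under the middle; x along the length to the jaws.
- knife: Bystander: slim aluminium craft knife lying flat, 155 mm long, 10 mm thick. Origin under the handle's middle; x to the blade.
- board: Bystander: green circuit board 95 x 62 mm on a black block, 20 mm high overall. Origin under its middle.
- driver: Bystander: black-handled screwdriver lying flat, 160 mm long, 26 mm thick. Origin under its middle; x to the blade.
- cleaner: Bystander: dark round tip-cleaner pot, 68 mm across, 45 mm high. Origin under its middle.
- reel: Bystander: solder reel on a steel stand, foot 100 x 110 mm, 87 mm high. Origin under the foot's middle.
- rack: Bystander: black holder 64 x 34 mm with two spare cells standing in it, 71 mm high. Origin under its middle.
Mind the look-alikes: they are no part of the job. Leave any blue, pink or yellow look-alike of the cell4 alone.

How it is judged (in metres and radians):
On the way, in this order (a step that is already met when the one before it is completed fails the run):
1. the gate is rocked over to its other stop while the slide is still shut (distance of gate_left from where it was at the start of the episode above 0.025 m and (value of joint gate below -0.18 rad or value of joint gate above 0.18 rad) and value of joint slide below 0.006 m), for 0.2 s.
2. the slide is pushed open with the gate still over (distance of gate_left from where it was at the start of the episode above 0.025 m and (value of joint gate below -0.18 rad or value of joint gate above 0.18 rad) and value of joint slide above 0.022 m), for 0.1 s.
At the end, for the whole second after the job is handed in: The gate rests on the stop opposite to the one it started on (beyond 0.18 rad of 0.2), the slide is open by more than 22 of its 28 mm, and all four cells lie at rest (under 0.03 m/s) inside the tray on the gate's new low side (distance of gate_left from where it was at the start of the episode above 0.025 m and ((value of joint gate below -0.18 rad and y of cell1 in the frame of feeder between 0.19 and 0.29 m and y of cell2 in the frame of feeder between 0.19 and 0.29 m and y of cell3 in the frame of feeder between 0.19 and 0.29 m and y of cell4 in the frame of feeder between 0.19 and 0.29 m) or (value of joint gate above 0.18 rad and y of cell1 in the frame of feeder between -0.29 and -0.19 m and y of cell2 in the frame of feeder between -0.29 and -0.19 m and y of cell3 in the frame of feeder between -0.29 and -0.19 m and y of cell4 in the frame of feeder between -0.29 and -0.19 m)) and value of joint slide above 0.022 m and x of cell1 in the frame of feeder between -0.043 and 0.043 m and z of each of cell1, cell2, cell3, cell4 in the frame of feeder below 0.055 m and linear speed of each of cell1, cell2, cell3, cell4 below 0.03 m/s and x of cell2 in the frame of feeder between -0.043 and 0.043 m and x of cell3 in the frame of feeder between -0.043 and 0.043 m and x of cell4 in the frame of feeder between -0.043 and 0.043 m); the robot touches nothing.
It fails at once if a cell is touched by the robot (contact force between any of the arm, the fingers and cell1 above 0.3 N or contact force between any of the arm, the fingers and cell2 above 0.3 N or contact force between any of the arm, the fingers and cell3 above 0.3 N or contact force between any of the arm, the fingers and cell4 above 0.3 N).
It fails at once if a cell is lifted (height (world z) of any of cell1, cell2, cell3, cell4 above 0.23 m).
It fails at once if a bystander is moved by more than 15 mm or lifted (distance of any of cutters, knife, board, driver, cleaner, reel, rack from where it was at the start of the episode above 0.015 m).
It also fails if it takes over 42 s, if anything falls off the work surface, if the arm or the gripper's body presses on something with over 40 N, if the wrist force passes 120 N, or if a joint passes its speed limit or range.

## Robot

A 6-joint arm with a two-finger parallel gripper is mounted at the origin on the work surface. World frame = base frame: x ahead of the robot, y to its left, z up, the work surface at z = 0. Lengths are in m, angles in degrees, forces in N, time in s.
With the tool pointing down it reaches from about 0.35 to 0.875 m from the base axis. Payload 4.2 kg.
Tool frame: the origin (TCP) lies on the centre line of the jaws, within the pads' length; the fingertips stand 25 mm ahead of it and the grasp point (between the pads) lies 6 mm ahead of it; z points along the fingers, y is the line along which they close (so a half turn about z gives the same grasp; the last joint's range is limited). The gripper opens to 87 mm and grips with 3 to 60 N. Pads are 19 mm wide; open, the fingers measure 117 mm over their backs; the gripper's body (75 mm by 190 mm) begins 51 mm behind the grasp point.
Start: joints at [90.905, 22.042, 0.453, 0, -68.411, -14.817], TCP at [0.15, 0.607, 0.248] pointing down, gripper open.
Joint ranges: [-179.83, 179.83], [-69.29, 118.12], [-61.27, 80.66], [-181.25, 117.63], [-171.15, -9.14], [-177.46, 177.46]. Speed limits (degrees/s): [159.86, 159.86, 180, 180, 180, 180].

## Interface

Orientations are given as a 3x3 rotation matrix whose columns are the frame's x, y, z axes.
In Python, from station import r gives the robot as it stands.
- The arm moves only by the tool move_arm, never from a script. Its argument "series" is a list of rows, each an object with "grip": the opening, from 0 (shut) to 1 (fully open); "xyz": the shift along the tool's x, y, z in mm, a list of three; "angular": the turn, a rotation vector about the tool's x, y, z in rad, a list of three. A call has 1 to 10 rows; each row is the pose to reach, as a shift and turn from the pose commanded when the call began, along the tool's axes at that moment; what a row does not reach only later rows make up. A row lasts 1/10 s, in which the tool goes at most 50 mm and 8.59 degrees, less where a joint would pass 70% of its speed; a pose out of reach is approached as far as the arm can. A call with a gripper value outside its range is refused whole. The fingers move at their own pace and stop on an object; the grip force is fixed at half the most. Time passes only in rows, so rows that repeat a pose let the fingers close. It gives the time, the measured TCP pose, the force, the opening and the grip force at its end, in the units of the state.
- r.sense(): the state, without advancing time (a new reading comes with each control period).
- r.capture(name): name is "scene" or "top"; returns a dict with "img" (420x560x3 uint8, red, green, blue), "camera_matrix" (3x3 intrinsics, pixels), "k1" (the pictures are not rectified: a ray, as slopes to the right and down, at radius r is drawn at 1 + k1 r^2 times it, then the intrinsics apply), "rvec" (rotation vector, rad) and "tvec" (3), from world to camera coordinates, as OpenCV has them. Camera axes: x right, y down, z forward; pixel columns grow to the right and rows downward; lengths in m; the calibration is good to about 2 mm. A picture is of the moment at which its call begins. There is no depth.
- r.finish_job(): hands the job in; it is judged then, once.
The state is a dict: "time_s": time; "joints": joint angles; "joint_velocities": joint speeds; "effort": joint torques, N m; "tcp_pos": TCP position; "ee_rot": TCP orientation; "wrist_force": force on the tool from outside, world axes, zero at the start; "moment": the same for the moment, N m; "gripper_width": opening from 0.0 (shut) to 1.0 (fully open); "gripper_force": force on a finger pad.
Only numpy, scipy, OpenCV 4.12 (cv2) and the standard library are available. Lean on these libraries where they do the work, as an engineer would, in place of code of your own. Each camera call takes 0.05 s, during which the arm holds its last target. There are 200 camera calls.

## Working session

There is one attempt and no reset: what is moved stays moved. The work goes in short steps, Python scripts to look and compute and a tool call to move; the robot and the scene stay as the last step left them, time stands still between calls to the robot, and variables do not carry over. Pictures are saved under pics/ and viewed, at most 10 in all, crops included, and the job is handed in when it is done.

Besides the shell and the picture viewer there is one more tool, called after "Emit:" as name([rows], argument=value, ...), one row to a line, values as JSON. move_arm: Moves the arm, as the interface text tells. Its arguments: {"type":"object","properties":{"series":{"type":"array"}},"required":["series"]}

```bash
mkdir -p pics
cat > h.py <<'E'
import numpy as np, cv2
from station import r
def cap(n,f=None):
    c=r.capture(n)
    if f: cv2.imwrite('pics/'+f,c['img'][:,:,::-1])
    np.savez('last_'+n+'.npz',**c); return c
def load(n): return dict(np.load('last_'+n+'.npz'))
def ray(c,u,v):
    K=np.array(c['camera_matrix']);k1=float(c['k1'])
    d=np.array([(u-K[0,2])/K[0,0],(v-K[1,2])/K[1,1]])
    s=d.copy()
    for _ in range(30): s=d/(1+k1*(s@s))
    R=cv2.Rodrigues(np.array(c['rvec'],float))[0];t=np.array(c['tvec'],float).ravel()
    return -R.T@t, R.T@np.array([s[0],s[1],1])
def onz(c,u,v,z):
    o,d=ray(c,u,v); return o+d*(z-o[2])/d[2]
def proj(c,P):
    K=np.array(c['camera_matrix']);R=cv2.Rodrigues(np.array(c['rvec'],float))[0]
    p=R@np.array(P,float)+np.array(c['tvec'],float).ravel();s=p[:2]/p[2];s=s*(1+float(c['k1'])*(s@s))
    return np.array([K[0,0]*s[0]+K[0,2],K[1,1]*s[1]+K[1,2]])
E
python3 - <<'E'
from h import *
for n in('scene','top'):
    c=cap(n,n+'0.png'); print(n,c['camera_matrix'],c['k1'],ray(c,280,210))
s=r.sense();print(s['tcp_pos'],s['ee_rot'],s['time_s'],s['gripper_width'])
E
```

```text
scene [[457.19139909   0.         273.47902499]
 [  0.         457.19139909 209.75552035]
 [  0.           0.           1.        ]] -0.11756754754183583 (array([1.39487136, 0.38185039, 0.9427657 ]), array([-0.69668629, -0.29139335, -0.65568427]))
top [[536.23264311   0.         271.72874928]
 [  0.         536.23264311 215.10674155]
 [  0.           0.           1.        ]] -0.12333225258249701 (array([0.40859603, 0.02113365, 1.25910039]), array([ 0.17059915, -0.02228731, -0.98525522]))
[0.15012581 0.60619299 0.24656321] [[ 9.70630824e-01 -2.40573619e-01 -3.69429460e-04]
 [-2.40573876e-01 -9.70628846e-01 -1.96310316e-03]
 [ 1.13691942e-04  1.99432352e-03 -9.99998005e-01]] 0.1 0.9978396051945692
```

View pics/scene0.png

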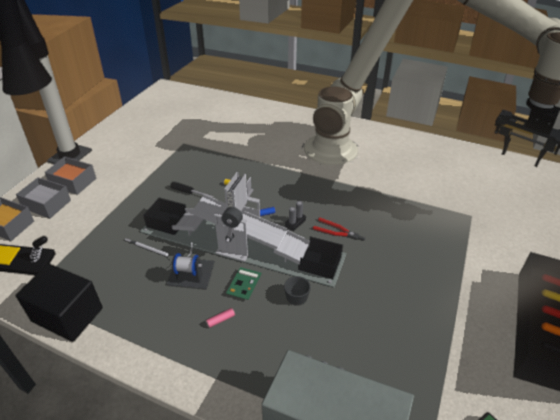

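View pics/top0.png

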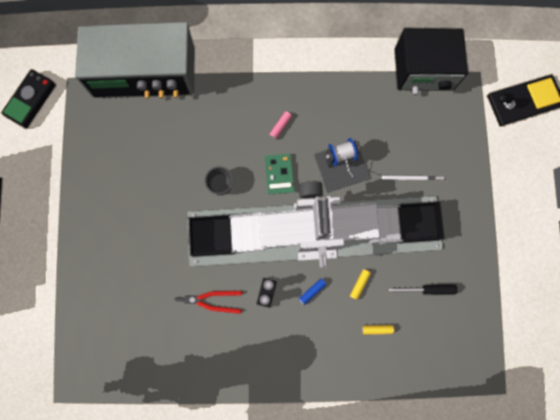

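Top view: feeder with left tray at (210,237), right tray at (420,222), magazine at (322,218), tab near (322,257). The scene view shows the same row: trays at (170,215) and (322,258), magazine at (238,190). The look-alikes are loose cells: pink (281,124), blue (313,291), yellow (360,284) and (379,330). They lie apart from the feeder and I'll leave them alone.

Run:
```python
from h import *
t=load('top');s=load('scene')
a=cv2.resize(t['img'][185:275,180:450],None,fx=2.96,fy=2.96,interpolation=cv2.INTER_CUBIC)
b=cv2.resize(s['img'][165:285,135:355],None,fx=2.7,fy=2.7,interpolation=cv2.INTER_CUBIC)
o=np.zeros((a.shape[0]+b.shape[0],800,3),np.uint8);o[:a.shape[0],:a.shape[1]]=a;o[a.shape[0]:,:b.shape[1]]=b
print(o.shape,a.shape);cv2.imwrite('pics/crop.png',o[:600,:,::-1])
for u,v in((210,237),(420,222)):print(onz(t,u,v,.04))
```

```text
(590, 800, 3) (266, 799, 3)
[0.55960561 0.15517151 0.04      ]
[ 0.58606486 -0.33137738  0.04      ]
```

View pics/crop.png

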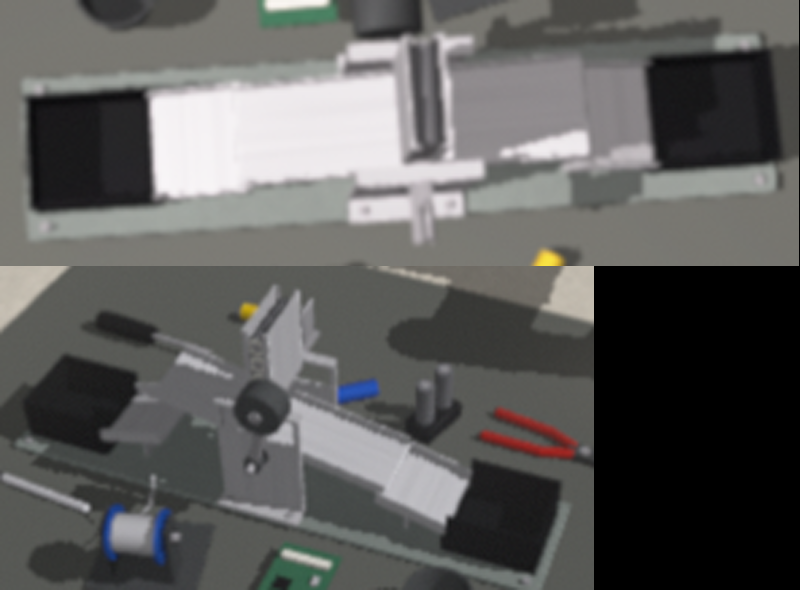

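Crop: the right wing is raised. It stands clear of the right chute around crop (585,100), while the left wing runs flush into the left chute, so the right wing gets pressed. The tab is at crop (423,215). Next: the feeder pose from the plate corners.

```bash
cat > pose.py <<'E'
from h import *
t=load('top');s=load('scene')
px=[(22,82),(30,240),(778,190),(762,37)]
P=np.array([onz(t,180+u/2.96,185+v/2.96,.008) for u,v in px])[:,:2]
M=np.array([(.065,.3),(-.065,.3),(-.065,-.3),(.065,-.3)])
pc=P.mean(0);A=P-pc;a=np.arctan2((M[:,0]*A[:,1]-M[:,1]*A[:,0]).sum(),(M*A).sum())
R=np.array([[np.cos(a),-np.sin(a)],[np.sin(a),np.cos(a)]])
def W(x,y,z): return np.array([*(pc+R@np.array([x,y])),z])
E
python3 - <<'E'
from pose import *
print(pc,np.degrees(a),(P-pc-(M@R.T))*1000)
pts={'tab':(-.081,0,.175),'tabL':(-.068,0,.175),'mag':(0,0,.227),'gr':(0,-.115,.109),'tl':(0,.24,.057),'tr':(0,-.24,.057)}
for k,p in pts.items(): print(k,W(*p),proj(t,W(*p)),proj(s,W(*p)))
a1=cv2.resize(t['img'][185:275,250:400],None,fx=5.3,fy=5.3,interpolation=cv2.INTER_CUBIC)
def dot(im,c,p,x0,y0,f):
    u=(proj(c,p)-[x0,y0])*f; cv2.circle(im,tuple(int(q) for q in u),2,(255,0,0),-1)
for p in pts.values(): dot(a1,t,W(*p),250,185,5.3)
cv2.imwrite('pics/crop2.png',a1[:,:,::-1])
E
```

```text
[ 0.57309862 -0.09044511] 2.6713992241602122 [[-1.6170981   0.17406252]
 [ 1.67656097 -0.90961959]
 [ 2.35482894  0.98167434]
 [-2.41429181 -0.24611726]]
tab [ 0.49218665 -0.09422035  0.175     ] [325.82479842 259.90375093] [247.57021322 178.65096691]
tabL [ 0.50517252 -0.09361445  0.175     ] [325.32442073 253.51990684] [245.70401105 181.30766327]
mag [ 0.57309862 -0.09044511  0.227     ] [325.30593009 216.42999545] [234.32662894 180.28139839]
gr [ 0.57845852 -0.20532014  0.109     ] [372.14582217 221.73953926] [199.88832977 204.93481963]
tl [0.56191274 0.14929407 0.057     ] [211.76855195 235.03405663] [319.45228261 249.75593323]
tr [ 0.5842845 -0.3301843  0.057    ] [421.57085101 221.67201165] [164.84699446 208.68230613]
```

View pics/crop2.png

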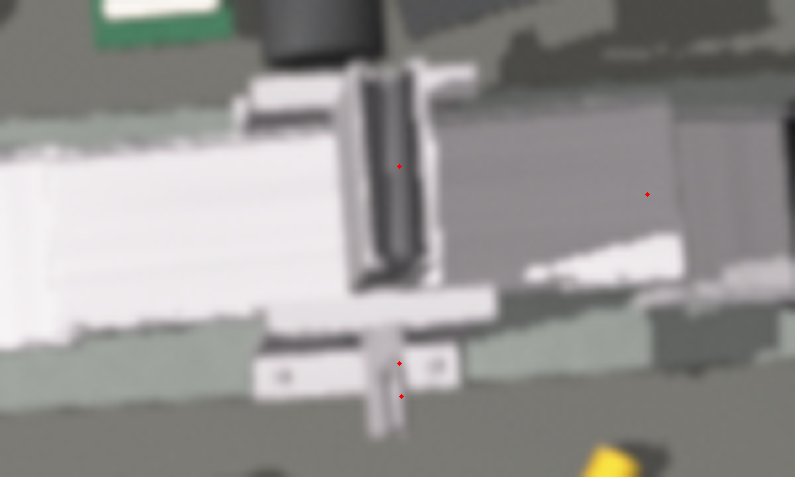

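The feeder pose fits to about 2 mm, and the predicted tab and wing points land on the picture. Now the shifts for the moves.

```bash
cat > go.py <<'E'
from pose import *
import sys
from scipy.spatial.transform import Rotation as Ro
# usage: feeder x y, tcp z, yaw of tool x in feeder deg
def go(x,y,z,yaw):
    s=r.sense();E=np.array(s['ee_rot']);p=np.array(s['tcp_pos'])
    d=E.T@(W(x,y,z)-p)*1000
    T=Ro.from_euler('z',yaw+np.degrees(a)).as_matrix()@np.diag([1,-1,-1])
    print('feeder now',np.round(R.T@(p[:2]-pc)*1000,1),p[2].round(4),'t',round(s['time_s'],2),'F',np.round(s['wrist_force'],1),'shift',d.round(1),'rot',Ro.from_matrix(E.T@T).as_rotvec().round(3))
v=[float(q) for q in sys.argv[1:]];go(*v)
E
python3 go.py -0.012 -0.118 0.30 -90
```

```text
feeder now [-390.   715.6] 0.2466 t 0.1 F [ 0.9 -0.3 -0.5] shift [600.3 691.  -52. ] rot [ 0.002  0.001 -0.879]
```

```bash
sed -i "s/np.degrees(a)).as_matrix/np.degrees(a),degrees=True).as_matrix/" go.py; python3 go.py -0.012 -0.118 0.30 -90
```

```text
feeder now [-390.   715.6] 0.2466 t 0.1 F [ 0.9 -0.3 -0.5] shift [600.3 691.  -52. ] rot [ 2.000e-03 -1.000e-03  1.281e+00]
```

Emit:
move_arm([
  {"grip":0,"xyz":[0,0,-60],"angular":[0,0,0]},
  {"grip":0,"xyz":[0,0,-60],"angular":[0,0,0]},
  {"grip":0,"xyz":[150,170,-60],"angular":[0,0,0.3]},
  {"grip":0,"xyz":[300,340,-60],"angular":[0,0,0.6]},
  {"grip":0,"xyz":[300,340,-60],"angular":[0,0,0.6]},
  {"grip":0,"xyz":[300,340,-60],"angular":[0,0,0.6]},
  {"grip":0,"xyz":[300,340,-60],"angular":[0,0,0.6]},
  {"grip":0,"xyz":[300,340,-60],"angular":[0,0,0.6]},
  {"grip":0,"xyz":[300,340,-60],"angular":[0,0,0.6]},
  {"grip":0,"xyz":[300,340,-60],"angular":[0,0,0.6]},
])

```text
time_s: 1.1
tcp_pos: [0.3354, 0.25, 0.3079]
ee_rot: [[0.666, -0.746, 0.001], [-0.746, -0.666, 0.001], [-0.0, -0.002, -1.0]]
wrist_force: [2.2, -0.1, -0.2]
gripper_width: 0.177
gripper_force: 0.0
```

```bash
python3 go.py -0.012 -0.118 0.30 -90
```

```text
feeder now [-221.5  351.2] 0.3079 t 1.1 F [ 2.2 -0.1 -0.2] shift [496.3 133.2   7.5] rot [-0.001  0.001  0.682]
```

Emit:
move_arm([
  {"grip":0,"xyz":[498,134,0],"angular":[0,0,0.682]},
  {"grip":0,"xyz":[498,134,0],"angular":[0,0,0.682]},
  {"grip":0,"xyz":[498,134,0],"angular":[0,0,0.682]},
  {"grip":0,"xyz":[498,134,0],"angular":[0,0,0.682]},
  {"grip":0,"xyz":[498,134,0],"angular":[0,0,0.682]},
  {"grip":0,"xyz":[498,134,0],"angular":[0,0,0.682]},
  {"grip":0,"xyz":[498,134,0],"angular":[0,0,0.682]},
  {"grip":0,"xyz":[498,134,0],"angular":[0,0,0.682]},
  {"grip":0,"xyz":[498,134,0],"angular":[0,0,0.682]},
  {"grip":0,"xyz":[498,134,0],"angular":[0,0,0.682]},
])

```text
time_s: 2.1
tcp_pos: [0.56, -0.1972, 0.3076]
ee_rot: [[0.046, -0.999, 0.001], [-0.999, -0.046, -0.0], [0.0, -0.001, -1.0]]
wrist_force: [0.8, 1.3, 0.3]
gripper_width: 0.006
gripper_force: 0.0
```

```bash
python3 go.py -0.012 -0.118 0.30 -90
```

```text
feeder now [ -18.1 -106. ] 0.3076 t 2.1 F [0.8 1.3 0.3] shift [12.  -6.1  7.6] rot [-0.001 -0.    -0.001]
```

Emit:
move_arm([
  {"grip":0,"xyz":[12,-6,10],"angular":[0,0,0]},
  {"grip":0,"xyz":[12,-6,50],"angular":[0,0,0]},
  {"grip":0,"xyz":[12,-6,100],"angular":[0,0,0]},
  {"grip":0,"xyz":[12,-6,145],"angular":[0,0,0]},
  {"grip":0,"xyz":[12,-6,155],"angular":[0,0,0]},
  {"grip":0,"xyz":[12,-6,155],"angular":[0,0,0]},
  {"grip":0,"xyz":[12,-6,155],"angular":[0,0,0]},
])

```text
time_s: 2.8
tcp_pos: [0.5675, -0.2068, 0.155]
ee_rot: [[0.047, -0.999, 0.004], [-0.999, -0.047, -0.001], [0.002, -0.004, -1.0]]
wrist_force: [-0.0, -0.7, 0.3]
gripper_width: 0.004
gripper_force: 0.0
```

```bash
python3 - <<'E'
from h import *
a=cap('top')['img'][150:290,270:410];b=cap('scene')['img'][130:270,150:290]
cv2.imwrite('pics/near.png',cv2.resize(np.hstack([a,b]),(800,400),interpolation=cv2.INTER_CUBIC)[:,:,::-1])
E
python3 go.py -0.012 -0.118 0.093 -90
```

```text
feeder now [ -10.9 -116. ] 0.1556 t 2.9 F [-0.2  0.1  0. ] shift [ 2.   1.4 62.6] rot [-0.006 -0.001  0.   ]
```

View pics/near.png

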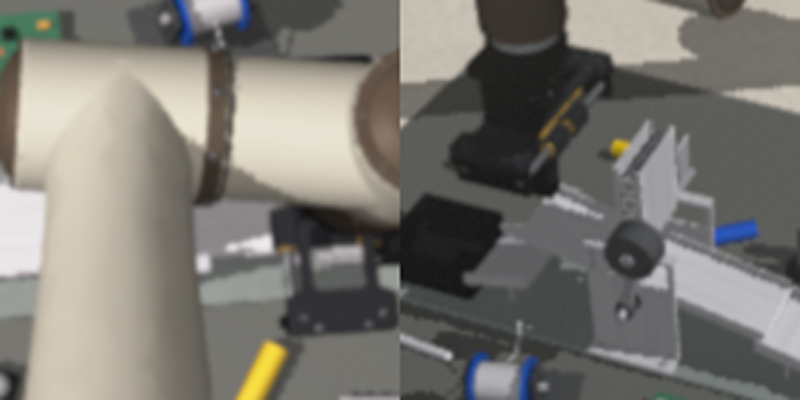

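The fingertip stands just above the raised right wing near its end (right half, ~(553,188)). The gripper body is clear of the magazine (650,160) and weight (635,250). Now I press.

Emit:
move_arm([
  {"grip":0,"xyz":[2,0,15],"angular":[0,0,0]},
  {"grip":0,"xyz":[2,0,25],"angular":[0,0,0]},
  {"grip":0,"xyz":[2,0,33],"angular":[0,0,0]},
  {"grip":0,"xyz":[2,0,41],"angular":[0,0,0]},
  {"grip":0,"xyz":[2,0,49],"angular":[0,0,0]},
  {"grip":0,"xyz":[2,0,56],"angular":[0,0,0]},
  {"grip":0,"xyz":[2,0,61],"angular":[0,0,0]},
  {"grip":0,"xyz":[2,0,61],"angular":[0,0,0]},
  {"grip":0,"xyz":[2,0,61],"angular":[0,0,0]},
])

```text
time_s: 3.8
tcp_pos: [0.5661, -0.2088, 0.0916]
ee_rot: [[0.046, -0.999, 0.0], [-0.999, -0.046, -0.0], [0.0, -0.0, -1.0]]
wrist_force: [-0.2, 0.8, 0.5]
gripper_width: 0.004
gripper_force: 0.0
```

Emit:
move_arm([
  {"grip":0,"xyz":[0,0,-30],"angular":[0,0,0]},
  {"grip":0,"xyz":[0,0,-80],"angular":[0,0,0]},
  {"grip":0,"xyz":[0,0,-130],"angular":[0,0,0]},
  {"grip":0,"xyz":[0,0,-150],"angular":[0,0,0]},
  {"grip":0,"xyz":[0,0,-150],"angular":[0,0,0]},
])

```text
time_s: 4.3
tcp_pos: [0.5679, -0.2092, 0.247]
ee_rot: [[0.046, -0.999, 0.01], [-0.999, -0.046, -0.002], [0.002, -0.01, -1.0]]
wrist_force: [-0.1, 0.4, -1.4]
gripper_width: 0.011
gripper_force: 0.0
```

```bash
python3 - <<'E'
from h import *
b=cap('scene')['img'][130:290,130:350]
cv2.imwrite('pics/near2.png',cv2.resize(b,(770,560),interpolation=cv2.INTER_CUBIC)[:,:,::-1])
E
python3 go.py -0.086 -0.045 0.25 0
```

```text
feeder now [ -12.  -117.8] 0.2439 t 4.35 F [-0.2 -0.4 -0.9] shift [-72.8  74.   -6.5] rot [-0.004 -0.004 -1.572]
```

View pics/near2.png

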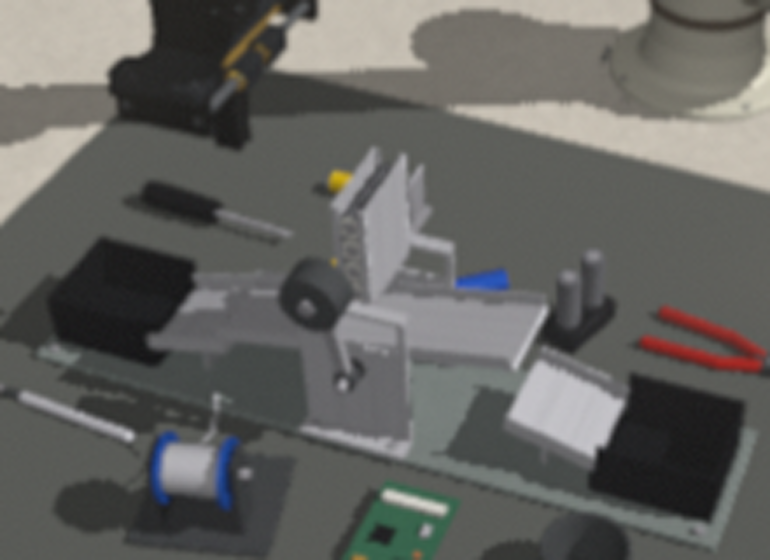

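The gate is over: the left wing is now up (530,330) and the weight leans right (315,293). Next I turn the gripper and go to the right of the tab.

Emit:
move_arm([
  {"grip":0,"xyz":[0,10,-25],"angular":[0,0,-0.14]},
  {"grip":0,"xyz":[0,40,-25],"angular":[0,0,-0.28]},
  {"grip":0,"xyz":[0,74,-25],"angular":[0,0,-0.42]},
  {"grip":0,"xyz":[-20,74,-25],"angular":[0,0,-0.56]},
  {"grip":0,"xyz":[-40,74,-25],"angular":[0,0,-0.7]},
  {"grip":0,"xyz":[-60,74,-25],"angular":[0,0,-0.84]},
  {"grip":0,"xyz":[-73,74,-25],"angular":[0,0,-0.98]},
  {"grip":0,"xyz":[-73,74,-25],"angular":[0,0,-1.12]},
  {"grip":0,"xyz":[-73,74,-25],"angular":[0,0,-1.26]},
  {"grip":0,"xyz":[-73,74,-25],"angular":[0,0,-1.4]},
])

```text
time_s: 5.35
tcp_pos: [0.4877, -0.1388, 0.2647]
ee_rot: [[0.993, -0.119, -0.004], [-0.119, -0.993, 0.0], [-0.004, 0.0, -1.0]]
wrist_force: [0.3, 0.3, 0.1]
gripper_width: 0.003
gripper_force: 0.0
```

```bash
python3 go.py -0.086 -0.045 0.183 0
```

```text
feeder now [-87.5 -44.4] 0.2647 t 5.35 F [0.3 0.3 0.1] shift [ 1.9  0.4 81.7] rot [-0.     0.004 -0.165]
```

Emit:
move_arm([
  {"grip":0,"xyz":[1,0,0],"angular":[0,0,-0.1]},
  {"grip":0,"xyz":[1,0,0],"angular":[0,0,-0.167]},
  {"grip":0,"xyz":[1,0,30],"angular":[0,0,-0.167]},
  {"grip":0,"xyz":[1,0,60],"angular":[0,0,-0.167]},
  {"grip":0,"xyz":[1,0,82],"angular":[0,0,-0.167]},
  {"grip":0,"xyz":[1,0,82],"angular":[0,0,-0.167]},
  {"grip":0,"xyz":[1,0,82],"angular":[0,0,-0.167]},
])

```text
time_s: 6.05
tcp_pos: [0.4894, -0.1394, 0.184]
ee_rot: [[0.999, 0.042, -0.002], [0.042, -0.999, -0.0], [-0.002, 0.0, -1.0]]
wrist_force: [-0.0, -0.3, 0.4]
gripper_width: 0.009
gripper_force: 0.0
```

```bash
python3 - <<'E'
from h import *
a=cap('top')['img'][170:310,250:390];b=cap('scene')['img'][110:250,160:300]
cv2.imwrite('pics/near3.png',cv2.resize(np.hstack([a,b]),(800,400),interpolation=cv2.INTER_CUBIC)[:,:,::-1])
E
python3 go.py -0.086 0.010 0.183 0
```

```text
feeder now [-84.9 -45. ] 0.1855 t 6.15 F [ 0.3 -0.6  0.4] shift [ -1.3 -55.    2.5] rot [ 0.    -0.002 -0.004]
```

View pics/near3.png

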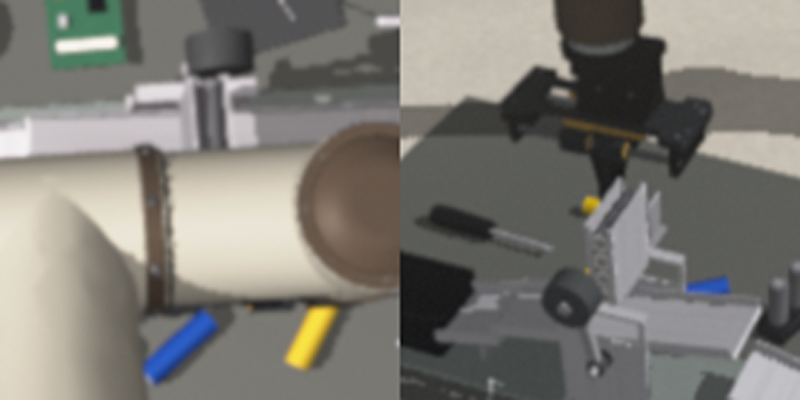

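The closed finger is right of the tab, behind the magazine in the scene view (610,175), and the body is clear. Now I push left and watch the force.

Emit:
move_arm([
  {"grip":0,"xyz":[-1,-10,2],"angular":[0,0,0]},
  {"grip":0,"xyz":[-1,-20,2],"angular":[0,0,0]},
  {"grip":0,"xyz":[-1,-26,2],"angular":[0,0,0]},
  {"grip":0,"xyz":[-1,-31,2],"angular":[0,0,0]},
  {"grip":0,"xyz":[-1,-36,2],"angular":[0,0,0]},
  {"grip":0,"xyz":[-1,-41,2],"angular":[0,0,0]},
  {"grip":0,"xyz":[-1,-46,2],"angular":[0,0,0]},
  {"grip":0,"xyz":[-1,-51,2],"angular":[0,0,0]},
  {"grip":0,"xyz":[-1,-54,2],"angular":[0,0,0]},
  {"grip":0,"xyz":[-1,-54,2],"angular":[0,0,0]},
])

```text
time_s: 7.15
tcp_pos: [0.4863, -0.0847, 0.1824]
ee_rot: [[0.999, 0.042, -0.0], [0.042, -0.999, 0.001], [-0.0, -0.001, -1.0]]
wrist_force: [0.1, -0.5, 0.2]
gripper_width: 0.005
gripper_force: 0.0
```

```bash
python3 go.py -0.086 0.02 0.183 0
```

```text
feeder now [-86.4   9.7] 0.1824 t 7.15 F [ 0.1 -0.5  0.2] shift [  0.4 -10.3  -0.6] rot [-0.001  0.    -0.004]
```

Emit:
move_arm([
  {"grip":0,"xyz":[0,-2,0],"angular":[0,0,0]},
  {"grip":0,"xyz":[0,-4,0],"angular":[0,0,0]},
])

```text
time_s: 7.35
tcp_pos: [0.4861, -0.0812, 0.1824]
ee_rot: [[0.999, 0.042, -0.0], [0.042, -0.999, 0.0], [-0.0, -0.0, -1.0]]
wrist_force: [-0.2, -0.0, 0.1]
gripper_width: 0.006
gripper_force: 0.0
```

```bash
python3 - <<'E'
from h import *
a=cap('top')['img'][170:310,250:390];b=cap('scene')['img'][130:270,160:300]
cv2.imwrite('pics/near4.png',cv2.resize(np.hstack([a,b]),(800,400),interpolation=cv2.INTER_CUBIC)[:,:,::-1])
E
python3 go.py -0.086 0.02 0.183 0
```

```text
feeder now [-86.4  13.3] 0.1825 t 7.45 F [-0.6 -0.2 -0.5] shift [ 0.4 -6.7 -0.5] rot [-0.     0.    -0.004]
```

View pics/near4.png

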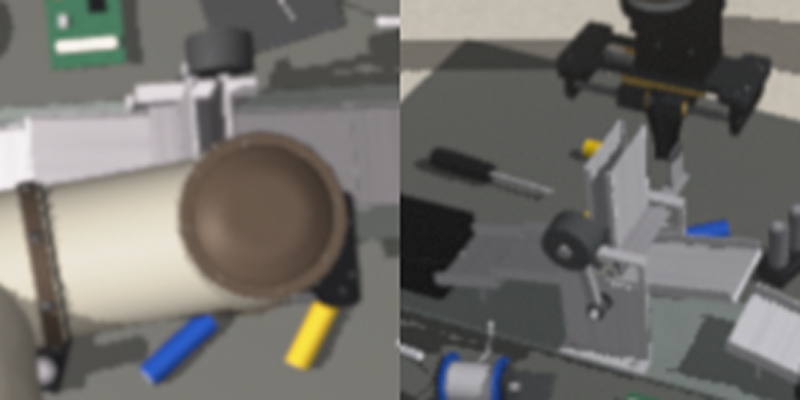

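The tab has moved left (680,170) and cells are dropping out of the magazine (620,268). No end-stop force yet, so I keep pushing.

Emit:
move_arm([
  {"grip":0,"xyz":[0,-2,0],"angular":[0,0,0]},
  {"grip":0,"xyz":[0,-4,0],"angular":[0,0,0]},
])

```text
time_s: 7.65
tcp_pos: [0.486, -0.0775, 0.1825]
ee_rot: [[0.999, 0.042, -0.0], [0.042, -0.999, -0.0], [-0.0, 0.0, -1.0]]
wrist_force: [0.0, -2.5, 0.3]
gripper_width: 0.002
gripper_force: 0.8
```

Emit:
move_arm([
  {"grip":0,"xyz":[0,-2,0],"angular":[0,0,0]},
  {"grip":0,"xyz":[0,-3,0],"angular":[0,0,0]},
])

```text
time_s: 7.85
tcp_pos: [0.4859, -0.0755, 0.1826]
ee_rot: [[0.999, 0.043, -0.0], [0.043, -0.999, -0.002], [-0.0, 0.002, -1.0]]
wrist_force: [2.4, -9.2, -2.2]
gripper_width: 0.005
gripper_force: 5.0
```

The force rises to 9 N, so the slide is on its end stop. I back off, lift and check.

Emit:
move_arm([
  {"grip":0,"xyz":[0,10,0],"angular":[0,0,0]},
  {"grip":0,"xyz":[0,25,0],"angular":[0,0,0]},
  {"grip":0,"xyz":[0,25,-40],"angular":[0,0,0]},
  {"grip":0,"xyz":[0,25,-80],"angular":[0,0,0]},
  {"grip":0,"xyz":[-50,25,-100],"angular":[0,0,0]},
  {"grip":0,"xyz":[-80,60,-100],"angular":[0,0,0]},
  {"grip":0,"xyz":[-80,100,-100],"angular":[0,0,0]},
  {"grip":0,"xyz":[-80,100,-100],"angular":[0,0,0]},
  {"grip":0,"xyz":[-80,100,-100],"angular":[0,0,0]},
  {"grip":0,"xyz":[-80,100,-100],"angular":[0,0,0]},
])

```text
time_s: 8.85
tcp_pos: [0.4103, -0.1773, 0.2824]
ee_rot: [[0.999, 0.042, -0.0], [0.042, -0.999, 0.001], [-0.0, -0.001, -1.0]]
wrist_force: [0.6, 0.2, -1.1]
gripper_width: 0.005
gripper_force: 0.0
```

Run:
```python
from h import *
a=cap('top')['img'][170:290,180:460];b=cap('scene')['img'][150:290,130:350]
A=cv2.resize(a,(583,250),interpolation=cv2.INTER_CUBIC);B=cv2.resize(b,(550,350),interpolation=cv2.INTER_CUBIC)
o=np.zeros((600,583,3),np.uint8);o[:250]=A;o[250:,:550]=B
cv2.imwrite('pics/end.png',o[:,:,::-1]);s=r.sense();print(s['time_s'],s['wrist_force'])
```

```text
8.95 [ 0.38216752  0.50001729 -0.01960691]
```

View pics/end.png

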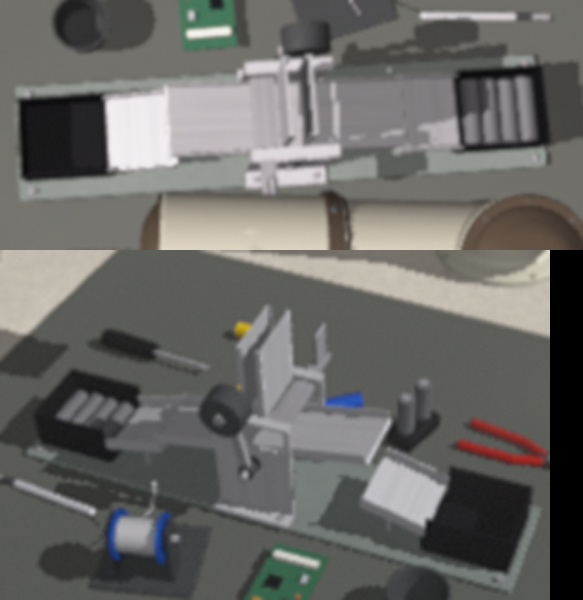

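All four cells lie side by side in the right tray (top half, x 470–530, y 108). The gate is over, the slide is open, and the bystanders look undisturbed. I'll let it settle, then hand in.

Emit:
move_arm([
  {"grip":0,"xyz":[0,0,0],"angular":[0,0,0]},
  {"grip":0,"xyz":[0,0,0],"angular":[0,0,0]},
  {"grip":0,"xyz":[0,0,0],"angular":[0,0,0]},
  {"grip":0,"xyz":[0,0,0],"angular":[0,0,0]},
  {"grip":0,"xyz":[0,0,0],"angular":[0,0,0]},
  {"grip":0,"xyz":[0,0,0],"angular":[0,0,0]},
  {"grip":0,"xyz":[0,0,0],"angular":[0,0,0]},
  {"grip":0,"xyz":[0,0,0],"angular":[0,0,0]},
  {"grip":0,"xyz":[0,0,0],"angular":[0,0,0]},
  {"grip":0,"xyz":[0,0,0],"angular":[0,0,0]},
])

```text
time_s: 9.95
tcp_pos: [0.4102, -0.1777, 0.2825]
ee_rot: [[0.999, 0.042, -0.0], [0.042, -0.999, 0.0], [-0.0, -0.0, -1.0]]
wrist_force: [-0.3, -1.3, -0.3]
gripper_width: 0.003
gripper_force: 0.0
```

```bash
python3 -c "
from station import r
print(r.finish_job())"
```

```text
the job is handed in; nothing more can be done
None
```

Job handed in at about 10 s (no verdict returned): the gate was rocked over by its right wing, the slide was then pushed to its left end stop, and the last pictures show all four cells in the right tray with the bystanders undisturbed.

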